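# Unlock the analyser and draw out its sample drawer

## Robot

A 6-joint arm with a two-finger parallel gripper is mounted at the origin on the work surface. World frame = base frame: x ahead of the robot, y to its left, z up, the work surface at z = 0. Lengths are in mm, angles in degrees, forces in N, time in s.
With the tool pointing down it reaches from about 275 to 875 mm from the base axis. Payload 12.5 kg.
Tool frame: the origin (TCP) lies midway between the tips of the shut fingers; the grasp point (between the pads) lies 19 mm behind it; z points along the fingers, y is the line along which they close (so a half turn about z gives the same grasp; the last joint's range is limited). The gripper opens to 85 mm and grips with 20 to 120 N. Pads are 22 mm wide; open, the fingers measure 114 mm over their backs; the gripper's body (76 mm by 85 mm) begins 54 mm behind the grasp point. The pads swing forward as they close: fully open they stand 13 mm farther back than shut.
Start: joints at [-81.853, 20.094, 94.641, -0, 65.266, -4.847], TCP at [123.694, -535.896, 231.29] pointing down, gripper open.
Joint ranges: [-157.81, 157.81], [-45, 120.19], [0.68, 151.7], [-89.99, 269.99], [4.06, 180], [-164.3, 164.3]. Speed limits (degrees/s): [127.2, 127.2, 159.86, 180, 180, 180].

## Interface

Orientations are given as a 3x3 rotation matrix whose columns are the frame's x, y, z axes.
In Python, from station import state, get_image, camera_params, finish_job, cut_out gives the robot as it stands.
- The arm moves only by the shell command python3 -m crank 'ROWS'. ROWS is a JSON object whose one key "increments" holds a list that holds one entry, the list of rows, each a list of 7 numbers: the shift along the tool's x, y, z in mm, then the turn, a rotation vector about the tool's x, y, z in rad, then the finger opening in mm, from 0 to 85.4. In form: {"increments": [[[dx, dy, dz, rx, ry, rz, jaw], ...]]}. A call has 1 to 8 rows; each row shifts and turns the commanded pose from where the row before left it, along the tool's axes as they then stand; what a row does not reach is not made up. A row lasts 1/12 s, in which the tool goes at most 41.7 mm and 7.16 degrees, less where a joint would pass 70% of its speed; a pose out of reach is approached as far as the arm can. A call is refused whole if a number of a shift passes 41.7 or a number of a turn 0.125, either way. A call with a gripper value outside its range is refused whole. The fingers move at their own pace and stop on an object; the grip force is fixed at half the most. Time passes only in rows, so rows that do not move let the fingers close. It gives the time, the measured TCP pose, the force, the opening and the grip force at its end, in the units of the state.
- state(): the state, without advancing time (a new reading comes with each control period).
- get_image(name): name is "scene" or "top"; returns the picture (420x560x3 uint8, red, green, blue); there is no depth.
- camera_params(name): a dict with "fx", "fy", "cx", "cy" (pixels), "origin" and "rotation" of the camera in the world. Camera axes: x right, y down, z forward; pixel columns grow to the right and rows downward; lengths in mm; the calibration is good to about 2 mm. A picture is of the moment at which its call begins. camera_params takes no time and is no camera call.
- finish_job(): hands the job in; it is judged then, once.
Trained networks look in the newest picture that a camera, given by its name, has taken for a name from the list of things; names that differ only in an ending like _2 or _b are one class to them, and where a whole thing is asked for, a point or a joint stands for the part that bears it (a point fixed in the world has none). Each returns a list of dicts, best first, with "score" (0 to 1); they miss things now and then, are a little off and sometimes report something else, mostly with a low value. They report only what shows in the picture. A call takes as long as a camera call.
- cut_out(camera, label): "pixels" (420x560 bool, what is visible of it) and "uv" ([column, row] in pixels, amid what is visible of it).
The state is a dict: "time_s": time; "joint_positions": joint angles; "joint_velocities": joint speeds; "tau": joint torques, N m; "ee_pos": TCP position; "tcp_rot": TCP orientation; "contact_force": force on the tool from outside, world axes, zero at the start; "wrist_torque": the same for the moment, N m; "opening": finger opening in mm; "gripper_force": force on a finger pad.
Only numpy, scipy, OpenCV 4.12 (cv2) and the standard library are available. Lean on these libraries where they do the work, as an engineer would, in place of code of your own. Each camera call takes 0.05 s, during which the arm holds its last target. There are 200 camera calls.

## Task

The measurement is finished: with the fingertips, push the analyser's locking lever round to its open stop, then hook a fingertip behind the lip of the sample drawer's pull and draw the drawer gently out to its stop, so that the sample cup lies in the open. Grip nothing, do not touch the cup in its nest, leave everything else on the bench where it stands, and finish clear of it all.

Things in the scene. Friction and masses are not known exactly. Their poses are not given: they have to be found in the camera images.
- analyser: Light grey bench-top sample analyser, fixed, 230 mm wide (y), 260 deep (x). Origin on the bench, mid-width, 140 mm behind its front face. Its +x points to its back, +y to the left of a person facing its front, z up; the front faces the robot within about 17 deg. Front part (x -140 to -20 mm): flat top at 86 mm height, drawer inside; behind it a display slope up to a 130 mm hump.
- drawer (a joint): Sample drawer, m: 0 = shut (at the start), 0.090 = fully out at its stop. Slides along the analyser's -x axis, towards the robot, with about 3 N of friction, and stays where it is left. A bolt holds it shut until the lever is nearly at its open stop. Its grey front panel, 132 mm wide, 24 to 74 mm above the bench, has its front surface at analyser x -148 mm when shut.
- drawer_lip (a point): Moves with the drawer: middle of the top inner edge of the pull's lip, 66 mm above the bench; analyser (-192, 0, 66) mm when shut. The pull is an open-topped scoop in front of the panel, 90 mm wide inside (y): its floor is at 41 mm height, its front wall is the lip, 6 mm thick. Between lip and panel a slot of 44 mm (x) takes the fingertip from above. Axes as the analyser's.
- lever (a joint): Locking lever on top of the analyser's front part, rad: 0 = locked, pointing to the front (analyser -x) over the drawer's pull; 1.571 = open stop, pointing to the analyser's left (+y). Starts between 0 and 0.25. Turns clockwise seen from above about a vertical pin, takes about 0.11 N m (2 to 3 N near its end) and stays where it is left.
- lever_pivot (a point): Lever's axis on the flat top, fixed: analyser (-85, 51, 86) mm. The lever is a steel bar 14 mm wide, between 92 and 110 mm above the bench, reaching 62 mm from the axis to an upright black round knob 20 mm in diameter (91 to 117 mm height); round the axis is a black boss of radius 17 mm.
- lever_tip (a point): Centre of the top of the lever's end knob, 62 mm from the pivot, 117 mm above the bench; moves with the lever.
- cup: Closed white sample cup, 40 mm diameter, 14 mm high, loose in a round hole (8 mm deep, 43 mm wide) in the drawer; out of sight inside the analyser while the drawer is shut. Origin at the middle of its underside, 32 mm above the bench.
- cup_nest (a point): Middle of the floor of the drawer's cup nest, moves with the drawer: analyser (-82, 0, 32) mm when shut.
- spare_cup: Bystander: a second such white cup, 40 mm diameter, 14 mm high, standing on the bench left of and in front of the drawer. Origin at the middle of its underside.
- red_bottle: Bystander: red plastic jar with blue cap, 52 mm diameter, 95 mm high, standing on the bench to the right of the drawer's front. Origin at the middle of its underside.
- spatula: Bystander: thin steel micro-spatula, 190 mm long, 11 mm wide, 4 mm thick, lying on the bench along the analyser's left side. Origin at its middle on the bench.
- beaker: Bystander: glass beaker, 70 mm diameter, 95 mm high, on the bench far to the right. Origin at the middle of its underside.
- amber_bottle: Bystander: amber glass bottle with black cap, 68 mm diameter, 140 mm high, on the bench far to the right. Origin at the middle of its underside.
- tub: Bystander: white tub, 80 mm diameter, 75 mm high, standing on the blue scissor jack (120 mm high, 160 x 200 mm) to the left. Origin at the middle of its underside.

How it is judged:
By the outcome, as a careful person would: the job done as asked, in the order asked, and still so for the second after the job is handed in, with the robot touching nothing.
It also fails if it takes over 48 s, if anything falls off the work surface, if the arm or the gripper's body presses on something with over 40 N, if the wrist force passes 120 N, or if a joint passes its speed limit or range.

## Working session

There is one attempt and no reset: what is moved stays moved. The work goes in short steps, Python scripts to look and compute and a shell command to move; the robot and the scene stay as the last step left them, time stands still between calls to the robot, and variables do not carry over. Pictures are saved under pics/ and viewed, at most 10 in all, crops included, and the job is handed in when it is done.

```bash
mkdir -p pics; ls
python3 - <<'E'
from station import *
import cv2,numpy as np
for n in("scene","top"):
    im=get_image(n); cv2.imwrite(f"pics/{n}0.png",im[:,:,::-1]); p=camera_params(n); print(n,p)
    for l in("lever","lever_tip","drawer","drawer_lip","spare_cup","red_bottle","analyser","spatula"):
        r=cut_out(n,l); print(l,[(round(d["score"],2),np.round(d["uv"],1).tolist(),int(d["pixels"].sum())) for d in r[:2]])
print(state())
E
```

```text
pics
scene {'fx': 432.6377083588964, 'fy': 432.6377083588964, 'cx': 276.1944682582202, 'cy': 207.5910000814287, 'origin': array([1555.7700613 ,   11.36833863,  768.84912531]), 'rotation': array([[ 0.01425103,  0.57455058, -0.818345  ],
       [ 0.99965391, -0.02628634, -0.00104691],
       [-0.0221128 , -0.81804686, -0.57472634]])}
lever [(0.53, [286.3, 217.0], 242)]
lever_tip []
drawer [(0.62, [275.5, 207.5], 214)]
drawer_lip [(0.72, [80.6, 222.4], 1189), (0.69, [273.7, 206.6], 145)]
spare_cup [(0.61, [317.6, 218.1], 113)]
red_bottle [(0.56, [220.6, 206.1], 476)]
analyser [(0.63, [254.1, 252.5], 9270)]
spatula [(0.71, [324.6, 264.8], 159), (0.37, [473.7, 186.8], 1165)]
top {'fx': 435.05019588771984, 'fy': 435.05019588771984, 'cx': 279.935344453031, 'cy': 213.6367397376798, 'origin': array([ 399.83279932,   23.3143438 , 1400.86894811]), 'rotation': array([[-0.00537755, -0.98898813,  0.14789711],
       [-0.9999019 ,  0.00340511, -0.01358654],
       [ 0.01293332, -0.14795566, -0.98890943]])}
lever [(0.76, [271.2, 191.8], 174)]
lever_tip [(0.66, [271.6, 194.6], 151)]
drawer [(0.66, [2
[... 295 characters left out ...]
+01, -4.84787737e+00]), 'joint_velocities': array([ 0.00509005, -0.01700082,  0.0527094 , -0.01996832, -0.07812607,
        0.0778258 ]), 'tau': array([ 1.03452876e-03, -5.06025016e+01, -2.91643238e+01,  8.58497265e-05,
        7.35757621e-04,  1.56405201e-05]), 'ee_pos': array([ 123.70249972, -535.88595052,  231.29178158]), 'tcp_rot': array([[ 9.74389936e-01,  2.24864963e-01,  2.14380074e-05],
       [ 2.24864963e-01, -9.74389937e-01,  4.59901891e-06],
       [ 2.19231369e-05,  3.39418988e-07, -1.00000000e+00]]), 'contact_force': array([ 0.38430943, -0.91127827,  0.53134776]), 'wrist_torque': array([ 0.01636671,  0.04577479, -0.054721  ]), 'gripper_force': 0.0, 'opening': 85.11887555094225}
```

Run:
```python
import cv2
a=cv2.imread("pics/top0.png")[110:290,190:390]; cv2.imwrite("pics/topc.png",cv2.resize(a,(660,594),interpolation=2))
a=cv2.imread("pics/scene0.png")[170:350,150:390]; cv2.imwrite("pics/scenec.png",cv2.resize(a,(792,594),interpolation=2))
```

```text
(no output)
```

View pics/topc.png

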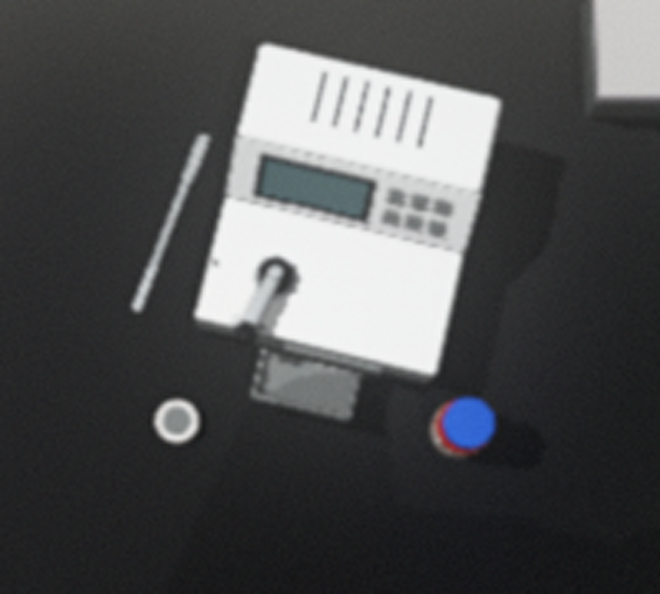

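View pics/scenec.png

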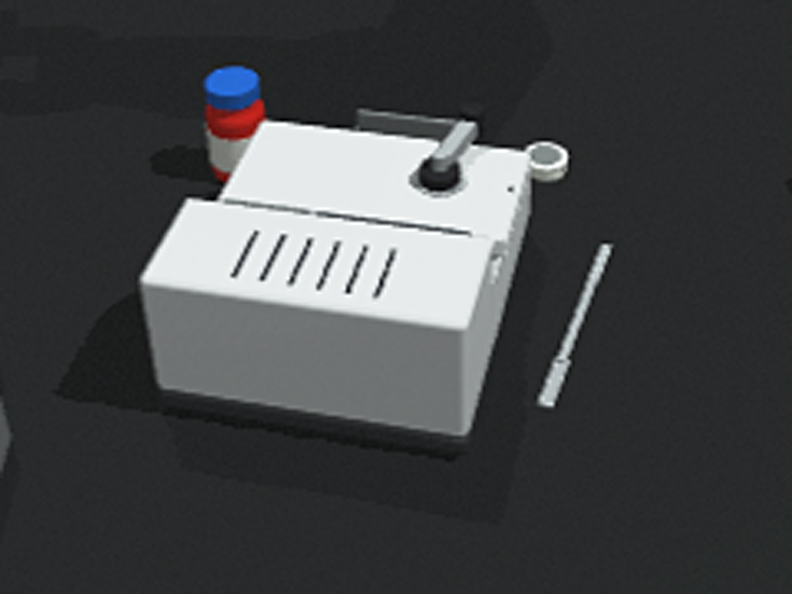

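The top view shows the analyser yawed by about 13°. Crop px (÷3.3 +(190,110)): front corners (196,318) and (437,376), back corners (264,43) and (500,99), boss (276,272), knob (247,328), lip from (252,400) to (352,418), spare cup (177,421), jar cap (468,422). The scene view shows the back-top corners at (141,282) and (466,330), front corners at (262,121) and (530,152), and the knob at (472,112).

```bash
cat > h.py <<'E'
import numpy as np
from scipy.optimize import least_squares
from station import *
P={n:camera_params(n) for n in("top","scene")}
def proj(n,X):
    p=P[n]; c=(np.atleast_2d(X)-p["origin"])@p["rotation"]
    return np.c_[p["fx"]*c[:,0]/c[:,2]+p["cx"],p["fy"]*c[:,1]/c[:,2]+p["cy"]]
def tri(a,b): # top px, scene px
    f=lambda X:np.r_[proj("top",X)[0]-a,proj("scene",X)[0]-b]
    r=least_squares(f,[550,0,80]); return r.x,np.abs(r.fun).max()
def onz(n,uv,z):
    p=P[n]; d=p["rotation"]@[(uv[0]-p["cx"])/p["fx"],(uv[1]-p["cy"])/p["fy"],1]
    return p["origin"]+d*(z-p["origin"][2])/d[2]
def W(q,A):
    A=np.atleast_2d(A); c,s=np.cos(q[2]),np.sin(q[2])
    return np.c_[q[0]+c*A[:,0]-s*A[:,1],q[1]+s*A[:,0]+c*A[:,1],A[:,2]]
t=lambda u,v:np.array([u/3.3+190-.35,v/3.3+110-.35])
s=lambda u,v:np.array([u/3.3+150-.35,v/3.3+170-.35])
E
python3 - <<'E'
from h import *
A=np.array([[-140,115,86],[-140,-115,86],[120,115,130],[120,-115,130]])
T=np.array([t(196,318),t(437,376),t(264,43),t(500,99)]); S=np.array([s(530,152),s(262,121),s(466,330),s(141,282)])
for a,b in zip(T,S): print("tri",*tri(a,b))
print("knob",*tri(t(247,328),s(472,112)))
f=lambda q:np.r_[proj("top",W(q,A))-T,proj("scene",W(q,A))-S].ravel()
r=least_squares(f,[600,0,0],loss="soft_l1"); q=r.x; print("pose",q[:2],np.degrees(q[2])); print(f(q).round(1))
g=lambda q:(proj("top",W(q,A))-T).ravel(); q2=least_squares(g,[600,0,0]).x; print("top only",q2)
k=onz("top",t(247,328),117); piv=W(q,[-85,51,86])[0]; print("knob",k,"piv",piv,"boss meas",onz("top",t(276,272),112))
d=k-piv; print("len",np.hypot(*d[:2]),"ang from -x (clockwise)",np.degrees(np.pi+q[2]-np.arctan2(d[1],d[0])))
print("lip meas",onz("top",t(252,400),66),onz("top",t(352,418),66),"lip pred",W(q,[[-192,0,66],[-198,0,66],[-282,0,66],[-198,48,66],[-198,-48,66]]))
print("spare",onz("top",t(177,421),14),"jar",onz("top",t(468,422),95))
E
```

```text
tri [620.96589388 100.41251425  82.81304579] 0.17143713895103474
tri [ 565.73273426 -122.18685127   82.18465767] 0.43787675558138517
tri [872.26322657  37.51801884 124.95448359] 0.577370733542125
tri [ 817.68518759 -181.36599067  125.96493711] 0.19927735724513695
knob [606.44040887  53.23367301 113.74036826] 0.4807508698715992
pose [729.9549682  -43.86284529] -13.825178400303349
[-0.5 -0.3 -0.3 -0.4 -1.1 -1.1  0.9 -0.8  0.2 -0.8 -0.5 -1.   0.4 -1.2
 -1.7 -0.9]
top only [ 7.27899368e+02 -4.46400888e+01 -2.40756485e-01]
knob [605.87516414  51.72222576 117.        ] piv [659.60444227  25.97126888  86.        ] boss meas [658.44935942  25.318252   112.        ]
len 59.58143258436446 ang from -x (clockwise) 11.781933040131898
lip meas [545.91888268  48.18985657  66.        ] [528.6608598  -45.10740132  66.        ] lip pred [[543.51733039   2.01751226  66.        ]
 [537.69115421   3.45127344  66.        ]
 [456.12468767  23.52392987  66.        ]
 [549.1612436   50.06068289  66.        ]
 [526.22106482 -43.15813601  66.        ]]
spare [531.46556825 121.74191321  14.        ] jar [ 521.75766237 -149.62988066   95.        ]
```

```bash
python3 -m crank '{"increments": [[[0,0,0,0,0,0.117,0],[0,0,0,0,0,0.117,0],[0,0,0,0,0,0.117,0],[0,0,0,0,0,0.117,0],[15.7,-31.6,0,0,0,0,0],[15.7,-31.6,0,0,0,0,0],[15.7,-31.6,0,0,0,0,0],[15.7,-31.6,0,0,0,0,0]]]}'
python3 -m crank '{"increments": [[[15.7,-31.6,0,0,0,0,0],[15.7,-31.6,0,0,0,0,0],[15.7,-31.6,0,0,0,0,0],[15.7,-31.6,0,0,0,0,0],[15.7,-31.6,0,0,0,0,0],[15.7,-31.6,0,0,0,0,0],[15.7,-31.6,0,0,0,0,0],[15.7,-31.6,0,0,0,0,0]]]}'
python3 -m crank '{"increments": [[[15.7,-31.6,0,0,0,0,0],[15.7,-31.6,0,0,0,0,0],[15.7,-31.6,0,0,0,0,0],[15.7,-31.6,0,0,0,0,0],[15.7,-31.6,0,0,0,0,0],[15.7,-31.6,0,0,0,0,0],[0,0,0,0,0,0,0],[0,0,0,0,0,0,0]]]}'
cat >> h.py <<'E'
Q=np.array([728.5,-44.5,np.radians(-13.8)])
def toA(p):
    c,s=np.cos(Q[2]),np.sin(Q[2]); d=np.asarray(p)[:2]-Q[:2]
    return np.array([c*d[0]+s*d[1],-s*d[0]+c*d[1],p[2]])
def st():
    x=state(); R=x["tcp_rot"]; F=x["contact_force"]; f=toA([F[0]+Q[0],F[1]+Q[1],F[2]])
    print("t",round(x["time_s"],2),"A",toA(x["ee_pos"]).round(1),"yaw",np.degrees(np.arctan2(R[1,0],R[0,0])).round(2),"Rz",R[:,2].round(3),"F_A",f.round(1),"open",round(x["opening"],1))
E
python3 -c "from h import *; st()"
```

```text
time_s: 1.57
ee_pos: [215.5, -426.9, 231.3]
tcp_rot: [[0.971, -0.239, 0.0], [-0.239, -0.971, -0.0], [0.0, 0.0, -1.0]]
contact_force: [1.0, 0.0, 0.4]
opening: -0.1
gripper_force: 0.0
time_s: 2.23
ee_pos: [398.1, -211.2, 231.5]
tcp_rot: [[0.971, -0.239, 0.0], [-0.239, -0.971, -0.0], [0.001, 0.0, -1.0]]
contact_force: [0.8, -0.5, 0.3]
opening: 0.2
gripper_force: 0.0
time_s: 2.9
ee_pos: [534.5, -49.9, 231.0]
tcp_rot: [[0.972, -0.236, -0.0], [-0.236, -0.972, 0.0], [-0.0, 0.0, -1.0]]
contact_force: [-1.0, -0.5, -0.8]
opening: -0.2
gripper_force: 0.0
t 2.9 A [-187.1  -51.5  231. ] yaw -13.67 Rz [-0.  0. -1.] F_A [-0.9 -0.8 -0.8] open -0.2
```

```bash
python3 -m crank '{"increments": [[[15.5,-30.8,0,0,0,-0.002,0],[15.5,-30.8,0,0,0,0,0],[0,0,33,0,0,0,0],[0,0,33,0,0,0,0],[0,0,33,0,0,0,0],[0,0,24,0,0,0,0],[0,0,10,0,0,0,0],[0,0,0,0,0,0,0]]]}' >/dev/null
python3 - <<'E'
from h import *; import cv2
st()
a=[cv2.resize(get_image("top")[150:260,230:350],(400,366),interpolation=2),cv2.resize(get_image("scene")[170:280,220:340],(400,366),interpolation=2)]
cv2.imwrite("pics/p1.png",np.hstack(a)[:,:,::-1])
E
```

```text
t 3.57 A [-157.6    7.8   96.5] yaw -13.76 Rz [-0.004  0.    -1.   ] F_A [-0.6 -0.7 -0.2] open -0.1
```

View pics/p1.png

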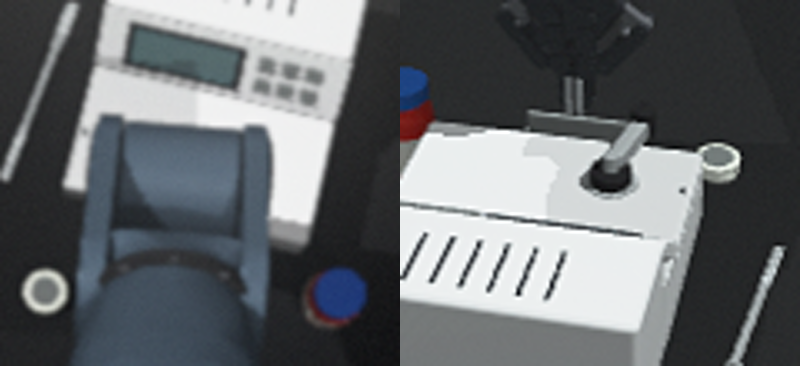

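Scene panel: the shut fingertip at (573,115) hangs to the right of the lever knob at about (640,118). The top view is hidden by the arm. I'll advance to contact.

```bash
python3 -m crank '{"increments": [[[0,-7,0,0,0,0,0],[0,-7,0,0,0,0,0],[0,-7,0,0,0,0,0],[0,-5,0,0,0,0,0],[0,-4,0,0,0,0,0],[0,0,0,0,0,0,0]]]}'|grep contact;python3 -c "from h import *; st()"
python3 -m crank '{"increments": [[[0.5,-3,0,0,0,0,0],[0.5,-3,0,0,0,0,0],[0.5,-3,0,0,0,0,0],[0.5,-3,0,0,0,0,0]]]}'|grep contact;python3 -c "from h import *; st()"
```

```text
contact_force: [0.8, 0.6, 0.2]
t 4.17 A [-156.4   39.9   98.5] yaw -13.65 Rz [ 0.  0. -1.] F_A [0.6 0.8 0.2] open -0.2
contact_force: [-2.2, -1.5, -0.2]
t 4.5 A [-154.5   50.9   98.2] yaw -13.72 Rz [-0.001 -0.    -1.   ] F_A [-1.8 -2.  -0.2] open 0.2
```

```bash
python3 -m crank '{"increments": [[[0.9,-3.8,0,0,0,0,0],[0.9,-3.8,0,0,0,0,0],[0.9,-3.8,0,0,0,0,0],[1.6,-3.6,0,0,0,0,0],[1.6,-3.6,0,0,0,0,0],[1.7,-3.5,0,0,0,0,0]]]}'|grep contact;python3 -c "from h import *; st()"
python3 -m crank '{"increments": [[[2.3,-3.2,0,0,0,0,0],[2.3,-3.2,0,0,0,0,0],[2.3,-3.1,0,0,0,0,0],[2.9,-2.6,0,0,0,0,0],[2.9,-2.6,0,0,0,0,0],[2.9,-2.6,0,0,0,0,0]]]}'|grep contact;python3 - <<'E'
from h import *; import cv2
st()
cv2.imwrite("pics/p2.png",cv2.resize(get_image("scene")[170:280,220:340],(600,550),interpolation=2)[:,:,::-1])
E
```

```text
contact_force: [-1.4, -2.1, -0.6]
t 5.0 A [-146.8   73.3   98.2] yaw -13.7 Rz [-0. -0. -1.] F_A [-0.8 -2.4 -0.6] open 0.0
contact_force: [-3.0, 1.2, -0.2]
t 5.5 A [-131.3   90.8   98.2] yaw -13.7 Rz [-0.  0. -1.] F_A [-3.2  0.4 -0.2] open -0.2
```

View pics/p2.png

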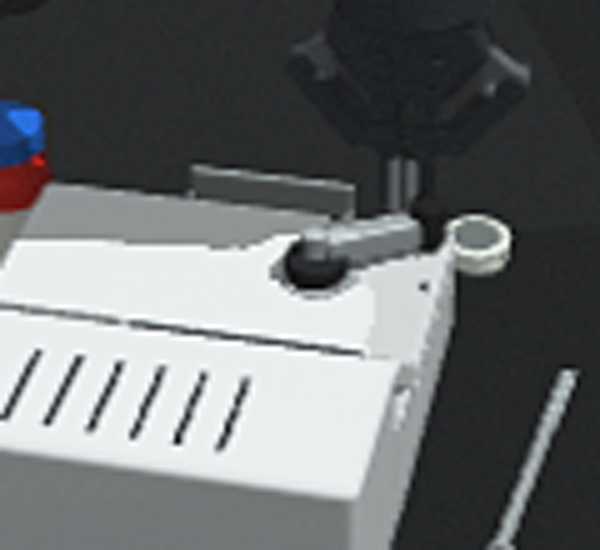

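The lever has followed to roughly 65–70°: boss at (315,265), knob at (430,228), finger at (403,185) behind it. I'll carry on to the stop.

```bash
python3 -m crank '{"increments": [[[3.3,-2.0,0,0,0,0,0],[3.3,-2.0,0,0,0,0,0],[3.4,-2.1,0,0,0,0,0],[3.7,-1.3,0,0,0,0,0],[3.7,-1.3,0,0,0,0,0]]]}'|grep contact;python3 -c "from h import *; st()"
python3 -m crank '{"increments": [[[3,-0.5,0,0,0,0,0],[2.5,0,0,0,0,0,0],[2,0,0,0,0,0,0]]]}'|grep contact;python3 -c "from h import *; st()"
```

```text
contact_force: [-1.9, 1.0, -0.1]
t 5.97 A [-113.4   99.    98.3] yaw -13.71 Rz [ 0. -0. -1.] F_A [-2.1  0.5 -0.1] open -0.4
contact_force: [-2.1, 3.0, 1.4]
t 6.22 A [-106.1   99.5   98.3] yaw -13.71 Rz [ 0.  0. -1.] F_A [-2.8  2.4  1.4] open 0.1
```

```bash
python3 -m crank '{"increments": [[[1.5,0,0,0,0,0,0],[0,0,0,0,0,0,0]]]}'|grep contact;python3 -c "from h import *; st()"
python3 -m crank '{"increments": [[[1.5,0,0,0,0,0,0],[0,0,0,0,0,0,0]]]}'|grep contact;python3 -c "from h import *; st()"
```

```text
contact_force: [-0.6, 0.4, 1.2]
t 6.38 A [-104.6   99.6   98.3] yaw -13.71 Rz [ 0.  0. -1.] F_A [-0.7  0.3  1.2] open 0.2
contact_force: [-0.8, 0.9, 0.1]
t 6.55 A [-103.3   99.6   98.3] yaw -13.71 Rz [ 0.  0. -1.] F_A [-1.   0.7  0.1] open -0.2
```

```bash
for i in 1; do python3 -m crank '{"increments": [[[1.5,0,0,0,0,0,0],[1.5,0,0,0,0,0,0]]]}'|grep contact;python3 -c "from h import *; st()"; done
python3 -m crank '{"increments": [[[1.5,0,0,0,0,0,0]]]}'|grep contact;python3 -c "from h import *; st()"
python3 -m crank '{"increments": [[[1,0,0,0,0,0,0]]]}'|grep contact;python3 -c "
from h import *; st()
import cv2
cv2.imwrite('pics/p3.png',cv2.resize(get_image('scene')[170:280,220:340],(600,550),interpolation=2)[:,:,::-1])"
```

```text
contact_force: [-1.7, 2.8, 0.5]
t 6.72 A [-100.4   99.7   98.3] yaw -13.7 Rz [-0.  0. -1.] F_A [-2.3  2.3  0.5] open 0.1
contact_force: [-13.4, 5.4, 7.8]
t 6.8 A [-99.9  99.7  98.2] yaw -13.71 Rz [-0.003  0.001 -1.   ] F_A [-14.4   2.1   7.8] open -0.4
contact_force: [-17.2, 6.8, 10.3]
t 6.88 A [-99.8  99.7  98.1] yaw -13.71 Rz [-0.005  0.001 -1.   ] F_A [-18.3   2.5  10.3] open -0.1
```

View pics/p3.png

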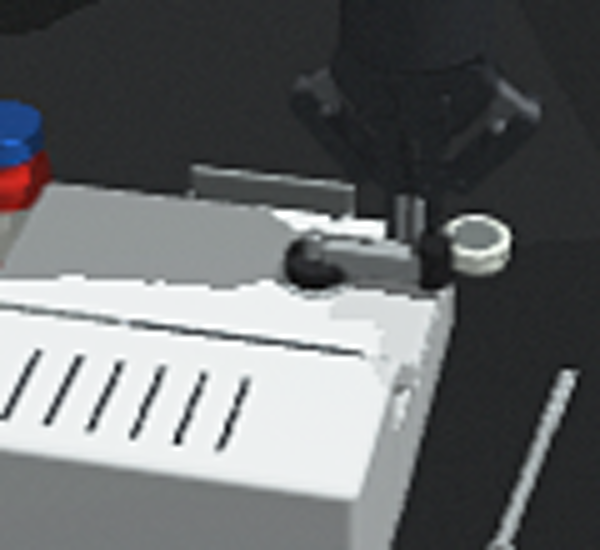

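The lever is at its stop: it points to the analyser's left, with boss at (310,260) and knob at (435,262), and the reaction is 18 N. I'll back off, rise, and go above the slot.

```bash
python3 -m crank '{"increments": [[[-10,0,0,0,0,0,0],[-17,0,0,0,0,0,0],[-20,0,-10,0,0,0,0],[-8,8,-25,0,0,0,0],[-8,25,-8,0,0,0,0],[-8,30,0,0,0,0,0],[0,25,0,0,0,0,0],[0,12,0,0,0,0,0]]]}'|grep contact;python3 -c "from h import *; st()"
python3 -m crank '{"increments": [[[0,0,0,0,0,0,0],[0,0,0,0,0,0,0]]]}'|grep contact;python3 - <<'E'
from h import *; import cv2
st()
a=[cv2.resize(get_image("top")[150:260,230:350],(400,366),interpolation=2),cv2.resize(get_image("scene")[170:280,220:340],(400,366),interpolation=2)]
cv2.imwrite("pics/p4.png",np.hstack(a)[:,:,::-1])
E
```

```text
contact_force: [-0.0, -0.6, -0.1]
t 7.6 A [-168.5   -3.   141.9] yaw -13.77 Rz [ 0.001 -0.001 -1.   ] F_A [ 0.1 -0.6 -0.1] open -0.1
contact_force: [-0.2, -0.3, 0.2]
t 7.77 A [-168.2   -0.7  141.5] yaw -13.78 Rz [ 0.001 -0.    -1.   ] F_A [-0.1 -0.3  0.2] open 0.2
```

View pics/p4.png

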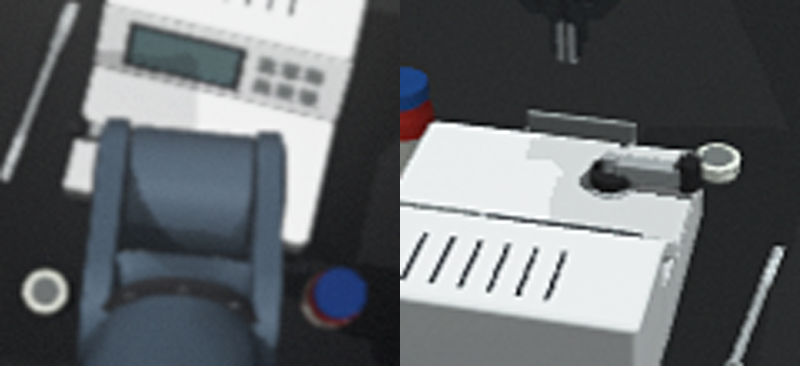

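The lever is open (boss (608,178), knob (690,172)). The finger hangs at (567,60), over the pull whose lip spans (528–636, 120). I'll go down into the slot.

```bash
python3 -m crank '{"increments": [[[-2,0,20,0,0,0,0],[0,0,20,0,0,0,0],[0,0,15,0,0,0,0],[0,0,10,0,0,0,0],[0,0,0,0,0,0,0]]]}'|grep contact;python3 -c "from h import *; st()"
python3 -m crank '{"increments": [[[0,0,8,0,0,0,0],[0,0,8,0,0,0,0],[0,0,6,0,0,0,0],[0,0,4,0,0,0,0],[0,0,0,0,0,0,0]]]}'|grep contact;python3 -c "from h import *; st()"
```

```text
contact_force: [0.2, -0.0, 0.2]
t 8.28 A [-171.7    0.    74.3] yaw -13.65 Rz [-0.003  0.    -1.   ] F_A [0.2 0.  0.2] open 0.0
contact_force: [-0.4, 0.5, -0.3]
t 8.7 A [-171.1   -0.6   49.6] yaw -13.71 Rz [-0.001  0.    -1.   ] F_A [-0.5  0.3 -0.3] open 0.0
```

```bash
python3 -m crank '{"increments": [[[-2,0,0,0,0,0,0],[-2,0,0,0,0,0,0],[-2,0,0,0,0,0,0],[-2,0,0,0,0,0,0],[-2,0,0,0,0,0,0],[-2,0,0,0,0,0,0],[-2,0,0,0,0,0,0],[-2,0,0,0,0,0,0]]]}'|grep contact;python3 -c "from h import *; st()"
python3 -m crank '{"increments": [[[-2,0,0,0,0,0,0],[-2,0,0,0,0,0,0],[-2,0,0,0,0,0,0]]]}'|grep contact;python3 -c "from h import *; st()"
```

```text
contact_force: [3.5, -1.4, 1.3]
t 9.37 A [-186.5   -0.5   50.6] yaw -13.7 Rz [ 0.001 -0.    -1.   ] F_A [ 3.7 -0.5  1.3] open -0.3
contact_force: [2.5, -0.2, 2.4]
t 9.62 A [-192.7   -0.5   50.5] yaw -13.71 Rz [ 0.001 -0.    -1.   ] F_A [2.4 0.4 2.4] open 0.0
```

```bash
for i in 1; do python3 -m crank '{"increments": [[[-2.5,0,0,0,0,0,0],[-2.5,0,0,0,0,0,0],[-2.5,0,0,0,0,0,0],[-2.5,0,0,0,0,0,0],[-2.5,0,0,0,0,0,0],[-2.5,0,0,0,0,0,0],[-2.5,0,0,0,0,0,0],[-2.5,0,0,0,0,0,0]]]}'|grep contact; done; python3 -c "from h import *; st()"
```

```text
contact_force: [3.8, 1.4, 2.0]
t 10.28 A [-213.    -0.6   50.3] yaw -13.7 Rz [-0.  0. -1.] F_A [3.4 2.3 2. ] open 0.1
```

```bash
python3 -m crank '{"increments": [[[-2.5,0,0,0,0,0,0],[-2.5,0,0,0,0,0,0],[-2.5,0,0,0,0,0,0],[-2.5,0,0,0,0,0,0],[-2.5,0,0,0,0,0,0],[-2.5,0,0,0,0,0,0],[-2.5,0,0,0,0,0,0],[-2.5,0,0,0,0,0,0]]]}'|grep contact;python3 -c "from h import *; st()"
python3 -m crank '{"increments": [[[-2.5,0,0,0,0,0,0],[-2.5,0,0,0,0,0,0],[-2.5,0,0,0,0,0,0],[-2.5,0,0,0,0,0,0],[-2.5,0,0,0,0,0,0],[-2.5,0,0,0,0,0,0],[-2.5,0,0,0,0,0,0],[-2.5,0,0,0,0,0,0]]]}'|grep contact
python3 - <<'E'
from h import *; import cv2
st()
cv2.imwrite("pics/p5.png",cv2.resize(get_image("scene")[130:280,200:360],(640,600),interpolation=2)[:,:,::-1])
E
```

```text
contact_force: [3.7, 1.6, 1.4]
t 10.95 A [-233.1   -0.7   50.3] yaw -13.71 Rz [-0.  0. -1.] F_A [3.3 2.4 1.4] open -0.0
contact_force: [3.6, 2.3, 0.7]
t 11.62 A [-253.    -0.7   50.3] yaw -13.71 Rz [-0.  0. -1.] F_A [2.9 3.1 0.7] open -0.5
```

View pics/p5.png

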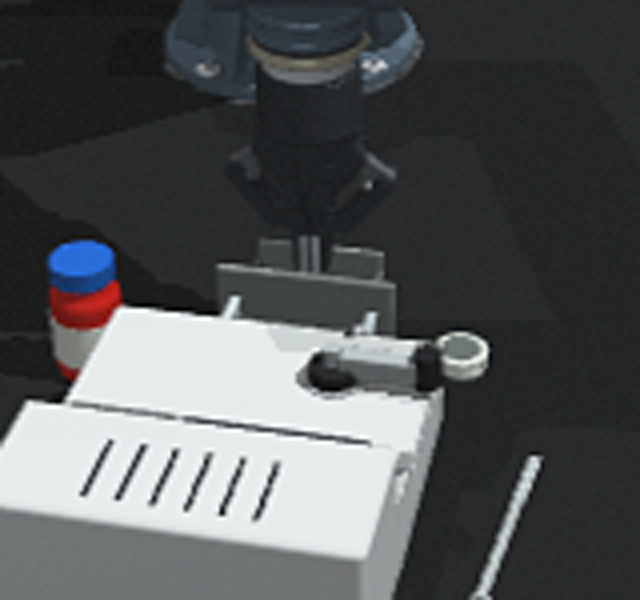

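The drawer is following: panel back at (305,300), lip at (320,258), fingers at (310,255). The jar and spare cup are undisturbed. I'll slow down towards the stop.

```bash
python3 -m crank '{"increments": [[[-2.5,0,0,0,0,0,0],[-2.5,0,0,0,0,0,0],[-2.5,0,0,0,0,0,0],[-2,0,0,0,0,0,0],[-2,0,0,0,0,0,0],[-1.5,0,0,0,0,0,0],[-1.5,0,0,0,0,0,0]]]}'|grep contact;python3 -c "from h import *; st()"
python3 -m crank '{"increments": [[[-1.5,0,0,0,0,0,0],[-1.5,0,0,0,0,0,0]]]}'|grep contact;python3 -c "from h import *; st()"
```

```text
contact_force: [2.8, 1.0, -2.3]
t 12.25 A [-267.5   -0.8   50.3] yaw -13.7 Rz [-0. -0. -1.] F_A [ 2.4  1.6 -2.3] open 0.1
contact_force: [15.4, -4.9, -13.1]
t 12.42 A [-268.7   -0.7   50.5] yaw -13.7 Rz [ 0.004 -0.001 -1.   ] F_A [ 16.2  -1.1 -13.1] open -0.1
```

```bash
python3 -m crank '{"increments": [[[-1.2,0,0,0,0,0,0],[-1.2,0,0,0,0,0,0]]]}'|grep contact;python3 -c "from h import *; st()"
```

```text
contact_force: [24.1, -8.8, -19.9]
t 12.58 A [-268.8   -0.6   50.8] yaw -13.69 Rz [ 0.009 -0.001 -1.   ] F_A [ 25.5  -2.8 -19.9] open 0.1
```

```bash
python3 -m crank '{"increments": [[[3,0,0,0,0,0,0],[5,0,0,0,0,0,0],[4,0,0,0,0,0,0],[0,0,0,0,0,0,0]]]}'|grep contact;python3 -c "from h import *; st()"
python3 -m crank '{"increments": [[[0,0,-8,0,0,0,0],[0,0,-15,0,0,0,0],[0,0,-25,0,0,0,0],[0,0,-35,0,0,0,0],[0,0,-35,0,0,0,0],[0,0,-30,0,0,0,0],[0,0,0,0,0,0,0]]]}'|grep contact
python3 -m crank '{"increments": [[[0,30,0,0,0,0,0],[0,30,0,0,0,0,0],[0,30,0,0,0,0,0],[0,30,0,0,0,0,0],[0,30,0,0,0,0,0],[0,30,0,0,0,0,0],[0,30,0,0,0,0,0],[0,30,0,0,0,0,0]]]}'|grep contact
python3 -m crank '{"increments": [[[0,15,0,0,0,0,0],[0,0,0,0,0,0,0],[0,0,0,0,0,0,0]]]}'|grep contact
python3 - <<'E'
from h import *; import cv2
st()
im=get_image("top"); a=[cv2.resize(im[150:270,220:350],(400,369),interpolation=2),cv2.resize(get_image("scene")[150:270,200:330],(400,369),interpolation=2)]
cv2.imwrite("pics/p6.png",np.hstack(a)[:,:,::-1])
E
```

```text
contact_force: [0.5, 1.0, 0.3]
t 12.92 A [-260.4   -0.8   50.2] yaw -13.71 Rz [-0.001  0.    -1.   ] F_A [0.2 1.1 0.3] open 0.3
contact_force: [0.5, -0.7, 0.1]
contact_force: [0.7, 0.6, -0.9]
contact_force: [-0.2, 0.7, -0.8]
t 14.42 A [-260.8 -255.8  198.1] yaw -13.79 Rz [-0.001  0.001 -1.   ] F_A [-0.4  0.6 -0.8] open -0.2
```

View pics/p6.png

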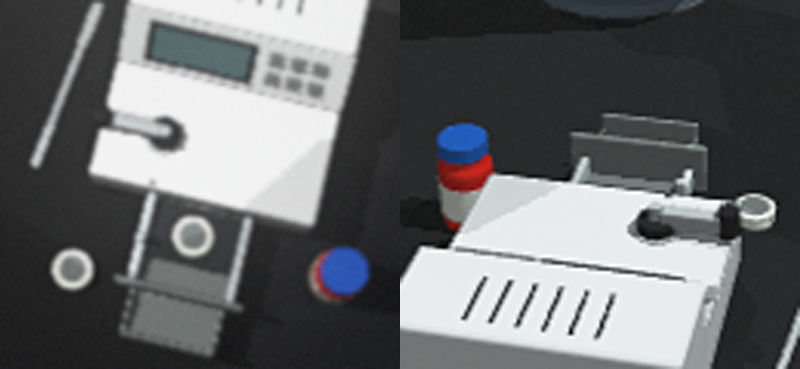

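The drawer is out with the cup in its nest at top (192,236). The lever runs parallel to the front edge, from boss (165,133) to (115,122). The jar, spare cup and spatula are in place. One numeric check, then I'll hand in.

Run:
```python
from h import *
k=130/400; g=lambda u,v:np.array([220+u*k,150+v*k])-.35
print("cup A (want -172,0)",toA(onz("top",g(192,236),46)),"lip outer corners (want x -288)",toA(onz("top",g(122,335),66)),toA(onz("top",g(212,354),66)))
print("spare",onz("top",g(72,269),14),"jar",onz("top",g(345,272),95))
print(finish_job())
```

```text
cup A (want -172,0) [-171.77297609    1.86549711   46.        ] lip outer corners (want x -288) [-286.70350339   46.1837269    66.        ] [-284.05486277  -45.01063225   66.        ]
spare [531.95172597 122.49957906  14.        ] jar [ 520.17810286 -150.52020004   95.        ]
the job is handed in; nothing more can be done
None
```

The job is handed in: the lever is at its open stop, the drawer is out to its stop with the cup untouched in its nest, the spare cup and jar measured in place, and the arm is clear of everything, after about 14.5 s of the 48 s allowed.

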